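# Build the sample-tray stack for transport

### The job

Pack the sample trays for transport: on the fixed aluminium base stack the deepest tray, then the middle-depth one, then the shallowest, and close the top one with the lid. Turn every tray so that its black label lip is at the opposite end from the lip of the one beneath it, so that it stands level on the ledges and does not nest down inside. Leave the bottle, the tub and the pot standing where they are.

Things in the scene. Friction and masses are not known exactly. Their poses are not given: they have to be found in the camera images.
- base_mid (a point): Base fixed to the table: low aluminium stand like a shallow tray, 100 x 56 mm outside, 95 x 51 inside the rim, 30 mm high; flat black label lip, 34 wide, sticks out 12 mm at the +x end at rim height. Inside, 4 ledges on the long walls, tops 6 mm below the rim, at x = +31 and -13 mm, reaching in to 16 mm from the middle. Point: centre, 15 mm up; x along its length to the lip, y across, z up.
- deep_mid (a point): Deepest tray, grey, loose, 58 mm high, undivided. Rim 100 x 56 mm outside, 95 x 51 inside; upright 12 mm band to grip across the 56; walls taper to an 89 x 44 underside. 12 mm black label lip at +x end; ledges as in the base. Lip opposite to the lip below: stands on the ledges, underside 6 mm below that rim, 3 mm play; same end: sinks 9 to 20 mm deeper. Point: centre, 29 mm up.
- medium_mid (a point): Middle tray, grey, loose, 44 mm high, one cross divider. Rim 100 x 56 mm outside, 95 x 51 inside; upright 12 mm band to grip across the 56; walls taper to an 89 x 44 underside. 12 mm black label lip at +x end; ledges as in the base. Lip opposite to the lip below: stands on the ledges, underside 6 mm below that rim, 3 mm play; same end: sinks 9 to 20 mm deeper. Point: centre, 22 mm up.
- shallow_mid (a point): Shallowest tray, grey, loose, 32 mm high, two cross dividers. Rim 100 x 56 mm outside, 95 x 51 inside; upright 12 mm band to grip across the 56; walls taper to an 89 x 44 underside. 12 mm black label lip at +x end; ledges as in the base. Lip opposite to the lip below: stands on the ledges, underside 6 mm below that rim, 3 mm play; same end: sinks 9 to 20 mm deeper. Point: centre, 16 mm up.
- lid_mid (a point): Loose grey plastic lid, 34 mm high: plate 100 x 56 x 4 mm (x, y, z); on it an upright bar handle 50 x 12 x 26; under it a plug 88 x 43, 4 deep, that enters the top tray's rim (51 wide) so that the plate lies on the rim, either way round. Point: centre, 17 mm above the plug's underside, 17 mm below the handle's top.
- amber_bottle_mid (a point): Bystander: brown glass bottle with black cap, 70 mm across, 142 mm tall, standing loose; point half-way up.
- grey_tub_mid (a point): Bystander: grey round tub, 70 mm across, 80 mm tall, standing loose; point half-way up.
- white_pot_mid (a point): Bystander: small white pot, 38 mm across, 58 mm tall, standing loose; point half-way up.
Not all that is in view belongs to the job. What is shaped like the part that bears shallow_mid but orange is not meant.

How it is judged:
At the end, for the whole second after the job is handed in: The deepest tray stands on the base, the middle-depth tray on it, the shallowest on that and the lid on top: each within 9 mm sideways of the thing under it, at its standing height on the ledges (lid: on the rim) within 4 mm, and level within 0.06 rad; all released and at rest (horizontal distance between deep_mid and base_mid below 0.009 m and z of deep_mid in the frame of base_mid between 0.034 and 0.042 m and angle between each of deep_mid, medium_mid, shallow_mid, lid_mid's own z axis and vertical below 0.06 rad and horizontal distance between medium_mid and deep_mid below 0.009 m and z of medium_mid in the frame of deep_mid between 0.041 and 0.049 m and horizontal distance between shallow_mid and medium_mid below 0.009 m and z of shallow_mid in the frame of medium_mid between 0.028 and 0.036 m and horizontal distance between lid_mid and shallow_mid below 0.009 m and z of lid_mid in the frame of shallow_mid between 0.025 and 0.033 m); the robot touches nothing.
It fails at once if the brown bottle is knocked over or pushed more than 3 cm (distance of amber_bottle_mid from where it was at the start of the episode above 0.03 m or angle between amber_bottle_mid's own z axis and vertical above 0.4 rad).
It fails at once if the grey tub is knocked over or pushed more than 3 cm (distance of grey_tub_mid from where it was at the start of the episode above 0.03 m or angle between grey_tub_mid's own z axis and vertical above 0.4 rad).
It fails at once if the white pot is knocked over or pushed more than 3 cm (distance of white_pot_mid from where it was at the start of the episode above 0.03 m or angle between white_pot_mid's own z axis and vertical above 0.4 rad).
It also fails if it takes over 106 s, if anything falls off the work surface, if the arm or the gripper's body presses on something with over 40 N, if the wrist force passes 120 N, or if a joint passes its speed limit or range.

### The arm

A 6-joint arm with a two-finger parallel gripper is mounted at the origin on a cart in front of the work surface, level with it; the furniture and walls round the work are solid. World frame = base frame: x ahead of the robot, y to its left, z up, the work surface at z = 0. Lengths are in m, angles in rad, forces in N, time in s.
With the tool pointing down it reaches from about 0.35 to 0.975 m from the base axis. Payload 17.4 kg.
Tool frame: the origin (TCP) lies at the very end of the fingers, on their centre line; the grasp point (between the pads) lies bot.grip_point_offset behind it (bot.grip_point_offset is the distance from the TCP to the grasp point, in m); z points along the fingers, y is the line along which they close (so a half turn about z gives the same grasp; the last joint's range is limited). The gripper opens to 85 mm and grips with 20 to 120 N. Pads are 22 mm wide; open, the fingers measure 114 mm over their backs; the gripper's body (76 mm by 85 mm) begins 54 mm behind the grasp point. The pads swing forward as they close: fully open they stand 13 mm farther back than shut.
Start: joints at [1.106, 0.116, 1.442, -0, 1.584, -0.038], TCP at [0.279, 0.614, 0.231] pointing down, gripper open.
Joint ranges: [-2.83, 2.83], [-0.83, 2.19], [0.07, 2.5], [-1.14, 4.28], [0.01, 3], [-2.97, 2.97]. Speed limits (rad/s): [1.89, 1.89, 2.22, 3.14, 3.14, 3.14].

### API

Orientations are given as a rotation vector (axis times angle).
In Python, from station import bot, optics gives the robot as it stands. The module is installed in compiled form; this text tells all that it offers.
- The arm moves only by the shell command python3 -m jog 'ROWS' [FORCE]. ROWS is JSON, a list that holds one entry, the list of rows, each a list of 7 numbers: the closure, from 0 (fully open) to 1 (shut), then the shift along the tool's x, y, z in m, then the turn, a rotation vector about the tool's x, y, z in degrees. In form: [[[gripper, x, y, z, wx, wy, wz], ...]]. A call has 1 to 20 rows; each row is the pose to reach, as a shift and turn from the pose commanded when the call began, along the tool's axes at that moment; what a row does not reach only later rows make up. A row lasts 1/8 s, in which the tool goes at most 62.5 mm and 10.7 degrees, less where a joint would pass 70% of its speed; a pose out of reach is approached as far as the arm can. A call with a gripper value outside its range is refused whole. The fingers move at their own pace and stop on an object; FORCE is the grip in N (left out, the last holds). Time passes only in rows, so rows that repeat a pose let the fingers close. It gives the time, the measured TCP pose, the force, the opening and the grip force at its end, in the units of the state.
- bot.get_state(): the state, without advancing time (a new reading comes with each control period).
- optics.read_camera(name): name is "side" or "top" or "wrist"; returns (picture, depth): 400x640x3 uint8, red, green, blue; 400x640 float32, m along the optical axis (not along the pixel's ray), 0 where there is no reading.
- optics.camera_model(name): a dict with "vertical_fov" (degrees; the focal length in pixels is half the picture's height over the tangent of half this angle, whatever the lens; pixels are square), "cx", "cy" (the principal point, pixels), "k1" (the pictures are not rectified: a ray, as slopes to the right and down, at radius r is drawn at 1 + k1 r^2 times it, then the intrinsics apply), "world_to_cam" (4x4, takes a point from world to camera coordinates). Camera axes: x right, y down, z forward; pixel columns grow to the right and rows downward; lengths in m; the calibration is good to about 2 mm. A picture is of the moment at which its call begins: read the wrist's pose just before it. camera_model takes no time and is no camera call; for the wrist camera it gives the pose at the moment of the call.
- bot.sign_off(): hands the job in; it is judged then, once.
The state is a dict: "clock": time; "joint_positions": joint angles; "qd": joint speeds; "joint_torque": joint torques, N m; "ee_pos": TCP position; "tcp_rot": TCP orientation; "contact_force": force on the tool from outside, world axes, zero at the start; "moment": the same for the moment, N m; "width": opening from 0.0 (shut) to 1.0 (fully open); "grasp_force": force on a finger pad.
Only numpy, scipy, OpenCV 4.12 (cv2) and the standard library are available. Lean on these libraries where they do the work, as an engineer would, in place of code of your own. Each camera call takes 0.05 s, during which the arm holds its last target. There are 200 camera calls.

## Working session

There is one attempt and no reset: what is moved stays moved. The work goes in short steps, Python scripts to look and compute and a shell command to move; the robot and the scene stay as the last step left them, time stands still between calls to the robot, and variables do not carry over. Pictures are saved under pics/ and viewed, at most 14 in all, crops included, and the job is handed in when it is done.

```bash
mkdir -p pics; cat > h.py <<'E'
import numpy as np, cv2
from station import bot, optics
from scipy.spatial.transform import Rotation as R
def snap(n,tag):
    m=optics.camera_model(n); p,d=optics.read_camera(n)
    np.savez(f'{tag}.npz',p=p,d=d,**{k:np.array(v) for k,v in m.items()})
    cv2.imwrite(f'pics/{tag}.png',p[:,:,::-1]); return p,d,m
def load(tag):
    z=np.load(f'{tag}.npz'); return z['p'],z['d'],z
def cloud(d,m):
    "world xyz for each pixel"
    f=200/np.tan(np.radians(float(m['vertical_fov']))/2)
    v,u=np.mgrid[0:400,0:640].astype(float)
    xd=(u-float(m['cx']))/f; yd=(v-float(m['cy']))/f
    x,y=xd.copy(),yd.copy()
    for _ in range(8):
        s=1+float(m['k1'])*(x*x+y*y); x,y=xd/s,yd/s
    P=np.stack([x*d,y*d,d],-1)
    T=np.linalg.inv(np.array(m['world_to_cam'])); W=P@T[:3,:3].T+T[:3,3]
    W[d<=0]=np.nan
    return W
E
python3 - <<'E'
from h import *
for n in ('top','side','wrist'):
    p,d,m=snap(n,n+'0'); print(n,{k:np.round(v,3).tolist() for k,v in m.items()})
s=bot.get_state();print(s, bot.grip_point_offset)
E
```

```text
top {'vertical_fov': 44.74, 'cx': 314.088, 'cy': 199.315, 'k1': -0.009, 'world_to_cam': [[0.009, -1.0, 0.02, -0.024], [-0.994, -0.011, -0.108, 0.521], [0.108, -0.019, -0.994, 1.569], [0.0, 0.0, 0.0, 1.0]]}
side {'vertical_fov': 52.842, 'cx': 325.085, 'cy': 204.532, 'k1': 0.001, 'world_to_cam': [[0.996, -0.092, -0.022, -0.519], [-0.065, -0.494, -0.867, 0.1], [0.069, 0.864, -0.498, 1.273], [0.0, 0.0, 0.0, 1.0]]}
wrist {'vertical_fov': 68.346, 'cx': 315.553, 'cy': 202.012, 'k1': 0.014, 'world_to_cam': [[0.414, 0.91, -0.001, -0.674], [0.869, -0.396, 0.296, -0.038], [0.269, -0.123, -0.955, 0.38], [0.0, 0.0, 0.0, 1.0]]}
{'clock': 0.15, 'joint_positions': array([ 1.10622343e+00,  1.16397780e-01,  1.44214078e+00,  1.24947861e-05,
        1.58403014e+00, -3.78195461e-02]), 'qd': array([-2.55415112e-04, -5.31633677e-04, -9.40196718e-05, -4.82871041e-04,
        6.08000340e-04,  5.40236392e-05]), 'joint_torque': array([ 6.12063486e-04, -7.32507920e+01, -6.32848835e+01, -8.25393863e-05,
        4.97834233e-03,  3.58497743e-05]), 'ee_pos': array([0.27933845, 0.61430945, 0.23069896]), 'tcp_rot': array([-6.65213170e-01, -3.07009663e+00,  1.48004638e-03]), 'contact_force': array([-0.17075759,  0.64923337,  0.56596496]), 'moment': array([ 0.03859496, -0.00418196, -0.02987714]), 'grasp_force': 0.0, 'width': 1.0010246339009932} 0.0187
```

View pics/top0.png

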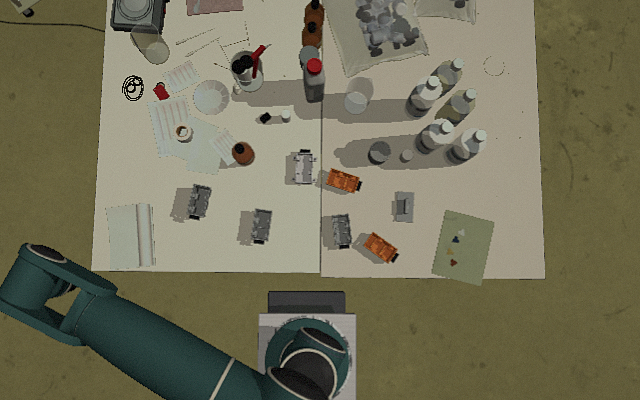

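View pics/side0.png

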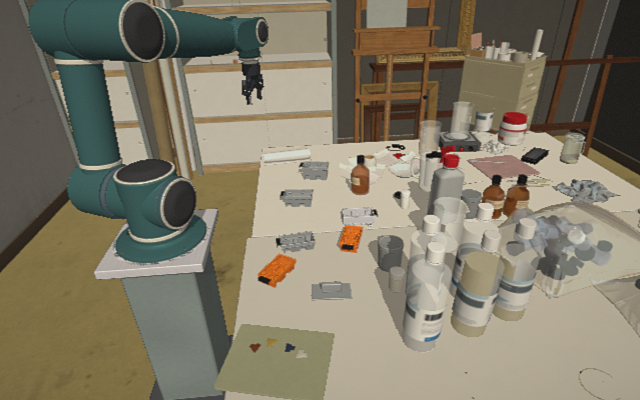

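The top picture shows the base at (304,168), grey trays at (199,202), (261,226) and (341,231), the lid at (403,207), and orange decoys at (343,180) and (380,247). The bottle is at (243,153) and the tub at (380,153).

```bash
python3 - <<'E'
from h import *
p,d,m=load('top0'); W=cloud(d,m)
c=p[135:270,170:425,::-1]; cv2.imwrite('pics/crop0.png',cv2.resize(c,None,fx=3.1,fy=3.1,interpolation=cv2.INTER_CUBIC))
mask=(W[...,2]>0.012)&(W[...,0]>0.25)&(W[...,0]<0.85)&(abs(W[...,1])<0.6)
n,l,st,ce=cv2.connectedComponentsWithStats(mask.astype(np.uint8))
for i in range(1,n):
    if st[i,4]<60: continue
    Q=W[l==i]; zt=np.percentile(Q[:,2],97)
    T=Q[Q[:,2]>zt-0.009]
    r=cv2.minAreaRect((T[:,:2]*1000).astype(np.float32))
    print(ce[i].round(),st[i,4],'ztop %.3f'%zt,'c',np.round(r[0],0),'sz',np.round(r[1],0),'a %.0f'%r[2])
E
```

```text
[422. 100.] 849 ztop 0.255 c [ 840. -358.] sz [33. 18.] a 90
[445. 122.] 1884 ztop 0.256 c [ 762. -431.] sz [ 33. 160.] a 54
[356. 105.] 294 ztop 0.143 c [ 830. -158.] sz [36. 88.] a 0
[160. 110.] 373 ztop 0.028 c [814. 507.] sz [ 92. 144.] a 55
[211. 109.] 185 ztop 0.027 c [827. 331.] sz [115.  45.] a 90
[286. 115.] 102 ztop 0.069 c [799.  80.] sz [27. 28.] a 54
[265. 117.] 66 ztop 0.025 c [799. 148.] sz [22. 34.] a 42
[191. 148.] 1129 ztop 0.052 c [740. 418.] sz [62. 58.] a 46
[233. 150.] 820 ztop 0.143 c [665. 216.] sz [25. 26.] a 0
[465. 146.] 1058 ztop 0.256 c [ 689. -492.] sz [31. 35.] a 7
[379. 152.] 416 ztop 0.085 c [ 675. -229.] sz [66. 66.] a 5
[305. 154.] 102 ztop 0.036 c [672.  12.] sz [54. 35.] a 87
[407. 155.] 139 ztop 0.064 c [ 670. -322.] sz [34. 35.] a 72
[346. 181.] 274 ztop 0.037 c [ 583. -118.] sz [112.  57.] a 72
[197. 202.] 387 ztop 0.062 c [506. 355.] sz [ 57. 112.] a 79
[406. 206.] 83 ztop 0.039 c [ 502. -322.] sz [12. 47.] a 90
[143. 232.] 955 ztop 0.052 c [400. 529.] sz [199.  36.] a 7
[261. 227.] 324 ztop 0.049 c [431. 152.] sz [ 57. 112.] a 83
[344. 233.] 246 ztop 0.037 c [ 418. -112.] sz [112.  56.] a 7
[383. 249.] 305 ztop 0.037 c [ 363. -242.] sz [113.  57.] a 55
[ 62. 276.] 2963 ztop 0.573 c [276. 542.] sz [167.  79.] a 62
```

View pics/crop0.png

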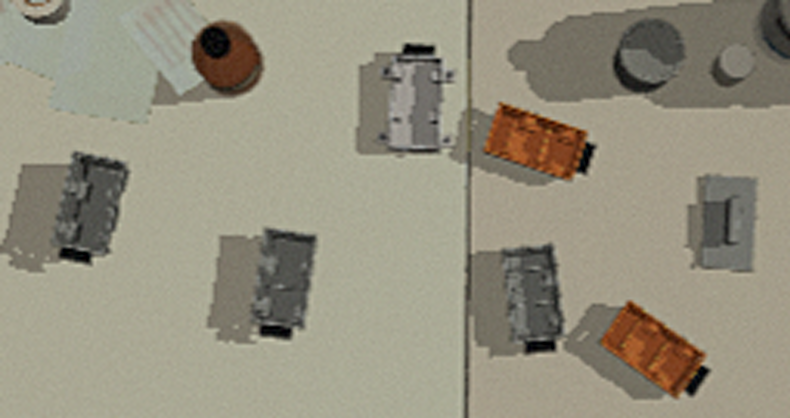

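The crop shows all three loose tray lips at the near (-x) end, and the base lip at the far (+x) end, at crop pixel (418,48). Tray heights and rim sizes match the spec, so I'll move over the deepest tray.

```bash
cat >> h.py <<'E'
def go(x,y,z,yaw):
    "print tool-frame shift (m) and turn (deg) to TCP x,y,z (m) pointing down, tool x at yaw deg"
    s=bot.get_state(); A=R.from_rotvec(s['tcp_rot'])
    a=np.radians(yaw); T=R.from_matrix(np.array([[np.cos(a),np.sin(a),0],[np.sin(a),-np.cos(a),0],[0,0,-1]]))
    print('shift',A.inv().apply(np.array([x,y,z])-s['ee_pos']).round(4),'turn',np.degrees((A.inv()*T).as_rotvec()).round(2),'clk %.2f'%s['clock'])
E
python3 - <<'E'
from h import *
p,d,m=load('top0')
W1=cloud(np.full((400,640),1.0),m); T=np.linalg.inv(m['world_to_cam']); c=T[:3,3]
r=W1[169,304]-c; print('base',c+r*(0.03-c[2])/r[2])
go(.512,.354,.2,169); go(.512,.354,.2,180)
E
```

```text
base [0.62184203 0.01560421 0.03      ]
shift [-0.3195 -0.1406  0.0308] turn [-6.000e-02 -1.000e-02 -1.345e+01] clk 0.15
shift [-0.3195 -0.1406  0.0308] turn [-5.000e-02 -1.000e-02 -2.445e+01] clk 0.15
```

```bash
python3 -m jog '[[[0,-0.05,-0.022,0.005,0,0,-2],[0,-0.1,-0.044,0.01,0,0,-4],[0,-0.15,-0.066,0.015,0,0,-6],[0,-0.2,-0.088,0.02,0,0,-8],[0,-0.25,-0.11,0.025,0,0,-10],[0,-0.3,-0.132,0.03,0,0,-12],[0,-0.3195,-0.1406,0.03,0,0,-13.5],[0,-0.3195,-0.1406,0.03,0,0,-13.5],[0,-0.3195,-0.1406,0.03,0,0,-13.5]]]' 40; python3 - <<'E'
from h import *
p,d,m=snap('wrist','w1'); W=cloud(d,m); print(bot.get_state()['ee_pos'])
mask=(W[...,2]>0.045)&(W[...,2]<0.07)
n,l,st,ce=cv2.connectedComponentsWithStats(mask.astype(np.uint8))
for i in range(1,n):
    if st[i,4]<300: continue
    Q=W[l==i]; r=cv2.minAreaRect((Q[:,:2]*1000).astype(np.float32))
    print(ce[i].round(),st[i,4],'z',np.percentile(Q[:,2],[50,97]).round(4),'c',np.round(r[0],1),'sz',np.round(r[1],1),'a %.1f'%r[2])
E
```

```text
clock: 1.27
ee_pos: [0.5116, 0.3547, 0.2012]
tcp_rot: [-0.3, -3.127, -0.0]
contact_force: [0.4, 0.0, 0.3]
width: 0.997
grasp_force: 0.0
[0.51146528 0.35493979 0.20130261]
[492.  72.] 3418 z [0.0471 0.0493] c [435.7 535.1] sz [127.2  27.4] a 6.0
[316. 176.] 2406 z [0.056  0.0592] c [505.5 356.4] sz [ 55.9 113.7] a 78.5
[240. 320.] 613 z [0.0582 0.0694] c [652.9 240.7] sz [55.5 14.7] a 29.4
[393. 343.] 558 z [0.0482 0.0495] c [725.5 410.7] sz [32.3 50.6] a 52.9
```

View pics/w1.png

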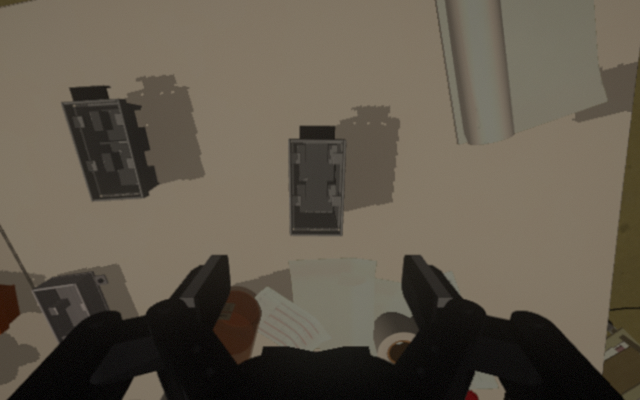

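The deep tray is at pixel (317,185), lip at the top, directly under the TCP. Now I'll grasp it.

```bash
python3 -m jog '[[[0,0,0,0.05,0,0,0.5],[0,0,0,0.1,0,0,0.5],[0,0,0,0.14,0,0,0.5],[0,0,0,0.16,0,0,0.5],[0,0,0,0.171,0,0,0.5],[0,0,0,0.171,0,0,0.5],[0.5,0,0,0.171,0,0,0.5],[0.5,0,0,0.171,0,0,0.5],[0.5,0,0,0.171,0,0,0.5],[0.5,0,0,0.171,0,0,0.5],[0.5,0,0,0.171,0,0,0.5],[0.5,0,0,0.171,0,0,0.5],[0.5,0,0,0.171,0,0,0.5]]]' 40
```

```text
clock: 2.95
ee_pos: [0.5126, 0.3545, 0.0317]
tcp_rot: [0.313, 3.124, 0.002]
contact_force: [-1.2, 0.2, 5.4]
width: 0.648
grasp_force: 41.8
```

```bash
python3 -m jog '[[[0.5,0,0,-0.06,0,0,0],[0.5,0,0,-0.12,0,0,0],[0.5,0,0,-0.18,0,0,0],[0.5,0,0,-0.2,0,0,0],[0.5,0,0,-0.2,0,0,0]]]' && python3 - <<'E'
from h import *
print(bot.get_state()['ee_pos'],bot.get_state()['width'],bot.get_state()['contact_force'])
go(.70,.015,.23,180); go(.70,.015,.23,178)
E
```

```text
clock: 3.58
ee_pos: [0.5124, 0.3544, 0.2315]
tcp_rot: [0.313, 3.124, 0.002]
contact_force: [-0.1, -0.8, -1.4]
width: 0.644
grasp_force: 43.6
[0.51237057 0.35435288 0.23148893] 0.6436008286817132 [-0.1307442  -0.77326984 -1.41603541]
shift [-0.2513 -0.2953  0.0015] turn [  0.08   0.1  -11.46] clk 3.58
shift [-0.2513 -0.2953  0.0015] turn [ 0.08  0.1  -9.46] clk 3.58
```

```bash
python3 -m jog '[[[0.5,-0.03,-0.035,0,0,0,-1],[0.5,-0.065,-0.076,0,0,0,-3],[0.5,-0.1,-0.118,0,0,0,-5],[0.5,-0.135,-0.159,0,0,0,-7],[0.5,-0.17,-0.2,0,0,0,-9],[0.5,-0.205,-0.241,0,0,0,-11.5],[0.5,-0.235,-0.276,0,0,0,-11.5],[0.5,-0.2513,-0.2953,0,0,0,-11.5],[0.5,-0.2513,-0.2953,0,0,0,-11.5],[0.5,-0.2513,-0.2953,0,0,0,-11.5],[0.5,-0.2513,-0.2953,0,0,0,-11.5]]]' && python3 - <<'E'
from h import *
print(bot.get_state()['ee_pos'])
p,d,m=snap('wrist','w2'); W=cloud(d,m)
mask=(W[...,2]>0.02)&(W[...,2]<0.045)
n,l,st,ce=cv2.connectedComponentsWithStats(mask.astype(np.uint8))
for i in range(1,n):
    if st[i,4]<200: continue
    Q=W[l==i]; r=cv2.minAreaRect((Q[:,:2]*1000).astype(np.float32))
    print(ce[i].round(),st[i],'z',np.percentile(Q[:,2],[50,97]).round(4),'c',np.round(r[0],1),'sz',np.round(r[1],1),'a %.1f'%r[2])
E
```

```text
clock: 4.95
ee_pos: [0.6993, 0.016, 0.2302]
tcp_rot: [0.003, -3.141, -0.0]
contact_force: [-0.0, 0.1, -0.8]
width: 0.65
grasp_force: 43.6
[0.69933562 0.01601202 0.23019498]
[182.  67.] [ 136   28  115   87 2397] z [0.0296 0.0332] c [ 583.3 -117.2] sz [113.7  56.2] a 72.0
[317.  99.] [291  64  54  78 864] z [0.0289 0.0313] c [617.2  16.9] sz [55.8 81.6] a 87.5
[607. 101.] [ 569   87   71   34 1209] z [0.0239 0.0265] c [615.2 343.1] sz [86.2 22.2] a 79.0
[467. 146.] [455 120  42  59 598] z [0.0325 0.0443] c [663.2 194.4] sz [26.4 65.9] a 79.4
[124. 151.] [ 94 128  44  55 676] z [0.0333 0.0443] c [ 670.4 -209.7] sz [63.4 28.4] a 13.6
[ 26. 149.] [  6 136  32  34 442] z [0.0357 0.0447] c [ 668.6 -311.9] sz [36.  19.3] a 7.0
[  6. 196.] [  0 173  17  46 571] z [0.0272 0.0366] c [ 726.6 -360.1] sz [15.9 60.5] a 72.3
[552. 200.] [517 180  73  44 926] z [0.0252 0.0342] c [729.2 303.7] sz [16.4 75.2] a 40.7
[628. 210.] [613 185  27  51 855] z [0.031  0.0439] c [739.6 397.5] sz [58.3 21.9] a 1.2
[ 43. 272.] [   0  252   65   59 1053] z [0.032  0.0443] c [ 829.9 -342. ] sz [80.5 39.7] a 32.7
[552. 294.] [ 500  254   94   79 1147] z [0.0218 0.0237] c [863.5 332.2] sz [123.8 120.3] a 45.8
[194. 271.] [157 261  62  26 582] z [0.0327 0.0442] c [ 825.5 -148.8] sz [72.4 21.3] a 75.9
[ 19. 338.] [  6 323  24  32 262] z [0.0324 0.0443] c [ 927.7 -394.6] sz [ 6.  35.6] a 63.8
[612. 355.] [578 336  62  35 396] z [0.0221 0.0246] c [966.5 447.1] sz [15.4 92. ] a 37.1
[197. 371.] [183 352  25  41 638] z [0.0346 0.0444] c [ 989.4 -157.7] sz [51.4 28.3] a 3.3
[632. 387.] [621 369  19  31 424] z [0.0287 0.0403] c [1020.2  486.9] sz [14.9 59.3] a 84.4
```

View pics/w2.png

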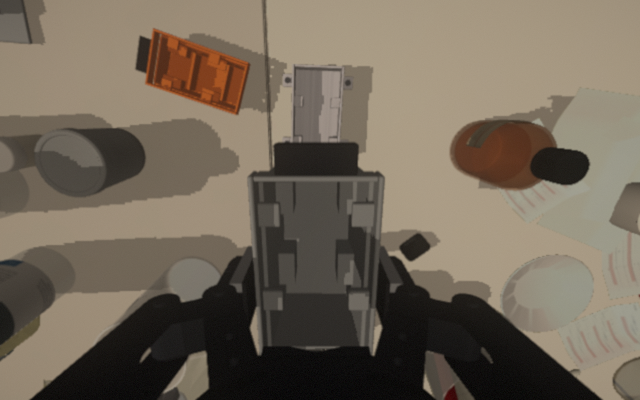

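The base is visible at (318,105), with its lip end hidden by the held tray. I'll overlay the hypothesised rim to check it.

```bash
cat >> h.py <<'E'
def proj(P,m):
    M=np.array(m['world_to_cam']); f=200/np.tan(np.radians(float(m['vertical_fov']))/2)
    K=np.array([[f,0,float(m['cx'])],[0,f,float(m['cy'])],[0,0,1]])
    return cv2.projectPoints(np.asarray(P,float),cv2.Rodrigues(M[:3,:3])[0],M[:3,3],K,np.array([float(m['k1']),0,0,0]))[0][:,0]
def rimpts(c,yaw,z,L=100,Wd=56):
    a=np.radians(yaw); u=np.array([np.cos(a),np.sin(a)]); v=np.array([-u[1],u[0]])
    return [[*(np.array(c)+(u*i*L+v*j*Wd)/2000),z] for i,j in((1,1),(1,-1),(-1,-1),(-1,1))]
def overlay(tag,out,rims,box,f):
    p,d,m=load(tag); x0,y0,x1,y1=box
    im=cv2.resize(p[y0:y1,x0:x1,::-1],None,fx=f,fy=f,interpolation=cv2.INTER_CUBIC)
    for r in rims: cv2.polylines(im,[np.int32((proj(r,m)-[x0,y0]+.5)*f)],True,(0,0,255),1)
    return im
E
python3 - <<'E'
from h import *
r=[rimpts((.626,.0163),-2.7,.03),rimpts((.626,.0163),-2.7,.03,95,51)]
a=overlay('w2','',r,(270,40,370,150),5); b=overlay('top0','',r,(280,130,330,195),8)
a=cv2.resize(a,(400,440)); b=cv2.resize(b,(340,440))
cv2.imwrite('pics/ov.png',np.hstack([a,b]))
E
```

```text
(no output)
```

View pics/ov.png

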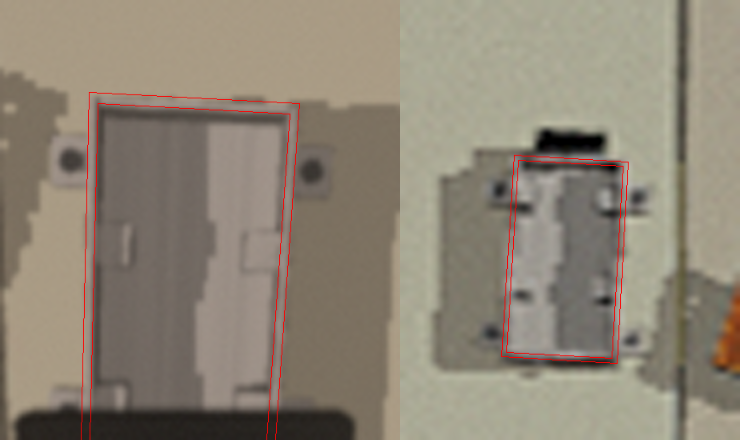

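```bash
python3 - <<'E'
from h import *
p,d,m=load('w2'); W=cloud(d,m)
k=(W[...,2]>.024)&(W[...,2]<.036)
for r in range(64,142,6):
    Q=W[r,285:350][k[r,285:350]]*1000
    if len(Q)>3: i,j=Q[:,1].argmin(),Q[:,1].argmax(); print(r,len(Q),Q[i].round(1),Q[j].round(1))
p,d,m=load('top0'); W=cloud(d,m)
for r in range(146,190,4):
    Q=W[r,285:322]*1000; k=Q[:,2]>22; Q=Q[k]
    if len(Q)>1: i,j=Q[:,1].argmin(),Q[:,1].argmax(); print(r,len(Q),Q[i].round(1),Q[j].round(1))
E
```

```text
64 13 [576.   -9.1  29.8] [575.8   4.6  28.7]
70 5 [581.8  -9.3  29.2] [581.7  45.3  29.3]
76 5 [587.7  -9.5  29.1] [587.7  45.4  30.2]
82 6 [593.7  -9.5  30.2] [593.6  45.6  29.7]
88 5 [599.8  -9.7  30.1] [599.8  44.6  31. ]
94 6 [605.8  -9.9  28.9] [605.8  44.8  30.7]
100 19 [612.  -10.   29.9] [611.9  44.   29.1]
106 10 [618.3 -10.   30.8] [618.2  44.   31. ]
112 5 [624.6 -10.2  30.5] [624.6  44.3  30.2]
118 4 [631.1 -11.6  28.9] [631.   43.3  30.4]
124 6 [637.5 -11.6  30.5] [637.5  43.6  29.2]
130 6 [644.1 -11.8  29.7] [643.9  43.6  31.3]
136 10 [650.8 -12.   29.7] [650.6  42.7  30.8]
150 10 [687.   -3.6  25.2] [683.5  29.5  39.6]
154 6 [671.4 -13.6  36. ] [672.3  39.4  28.3]
158 6 [658.1 -13.7  35.2] [660.   39.3  22.1]
166 2 [632.5 -10.8  28.7] [631.   42.1  33.2]
170 3 [619.1 -10.9  28.1] [618.4  42.   28.4]
174 2 [606.  -11.   26.7] [605.2  41.9  27.7]
182 14 [578.    2.   34.5] [577.3  44.6  35.3]
```

```bash
python3 - <<'E'
from h import *
go(.627,.0165,.12,177.7); go(.627,.0165,.0575,177.7)
E
```

```text
shift [0.0724 0.0007 0.1103] turn [0.01 0.   2.41] clk 5.00
shift [0.0724 0.0007 0.1728] turn [0.01 0.   2.41] clk 5.00
```

```bash
python3 -m jog '[[[0.5,0.036,0.0004,0.03,0,0,2],[0.5,0.0724,0.0007,0.07,0,0,2.4],[0.5,0.0724,0.0007,0.11,0,0,2.4],[0.5,0.0724,0.0007,0.135,0,0,2.4],[0.5,0.0724,0.0007,0.145,0,0,2.4],[0.5,0.0724,0.0007,0.155,0,0,2.4],[0.5,0.0724,0.0007,0.162,0,0,2.4],[0.5,0.0724,0.0007,0.168,0,0,2.4],[0.5,0.0724,0.0007,0.172,0,0,2.4],[0.5,0.0724,0.0007,0.172,0,0,2.4],[0.5,0.0724,0.0007,0.172,0,0,2.4]]]'
```

```text
clock: 6.38
ee_pos: [0.6275, 0.0155, 0.0586]
tcp_rot: [0.065, 3.141, -0.0]
contact_force: [-0.1, -0.8, -0.4]
width: 0.648
grasp_force: 43.6
```

```bash
python3 -m jog '[[[0.5,0,-0.0005,0.002,0,0,0],[0.5,0,-0.0005,0.003,0,0,0],[0.5,0,-0.0005,0.003,0,0,0]]]'
```

```text
clock: 6.75
ee_pos: [0.6274, 0.015, 0.0557]
tcp_rot: [0.065, 3.141, -0.0]
contact_force: [-2.4, -0.7, 4.5]
width: 0.646
grasp_force: 44.1
```

```bash
python3 -m jog '[[[0.2,0,0.001,0,0,0,0],[0,0,0.001,0,0,0,0],[0,0,0.001,0,0,0,0],[0,0,0.001,0,0,0,0],[0,0,0.001,-0.03,0,0,0],[0,0,0.001,-0.08,0,0,0],[0,0,0.001,-0.13,0,0,0],[0,0,0.001,-0.16,0,0,0],[0,0,0.001,-0.16,0,0,0]]]'; cat >> h.py <<'E'
def find(tag,zlo,zhi,near,box=None):
    "rim rectangles at given height; centre (lip removed)"
    p,d,m=load(tag); W=cloud(d,m)
    mask=(W[...,2]>zlo)&(W[...,2]<zhi)&(np.hypot(W[...,0]-near[0],W[...,1]-near[1])<.09)
    n,l,st,ce=cv2.connectedComponentsWithStats(mask.astype(np.uint8))
    for i in range(1,n):
        if st[i,4]<80: continue
        Q=W[l==i]; r=cv2.minAreaRect((Q[:,:2]*1000).astype(np.float32))
        print(tag,ce[i].round(),st[i,4],'z',np.percentile(Q[:,2],[10,50,90]).round(4),'c',np.round(r[0],1),'sz',np.round(r[1],1),'a %.1f'%r[2])
E
python3 - <<'E'
from h import *
print(bot.get_state()['ee_pos'])
snap('wrist','w3'); find('w3',.068,.095,(.626,.0165))
go(.437,.151,.2,173)
E
```

```text
clock: 7.88
ee_pos: [0.6281, 0.016, 0.2182]
tcp_rot: [0.064, 3.137, 0.0]
contact_force: [-0.4, 0.5, -0.8]
width: 0.993
grasp_force: 0.0
[0.62814879 0.01599321 0.21824358]
w3 [315. 177.] 2554 z [0.071  0.0798 0.0826] c [619.8  15.4] sz [ 55.9 113. ] a 87.6
shift [0.196  0.127  0.0158] turn [0.01 0.09 4.65] clk 7.92
```

View pics/w3.png

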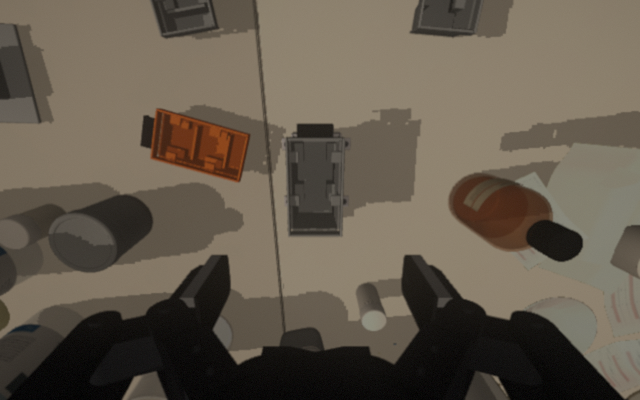

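The deep tray stands in the base at (317,180), with its rim at z≈0.082 as it should be. Next is the medium tray.

```bash
python3 -m jog '[[[0,0.04,0.026,0,0,0,1],[0,0.09,0.058,0.005,0,0,3],[0,0.14,0.09,0.01,0,0,4.6],[0,0.18,0.117,0.016,0,0,4.6],[0,0.196,0.127,0.016,0,0,4.6],[0,0.196,0.127,0.016,0,0,4.6],[0,0.196,0.127,0.016,0,0,4.6],[0,0.196,0.127,0.016,0,0,4.6]]]'; python3 - <<'E'
from h import *
print(bot.get_state()['ee_pos'])
snap('wrist','w4'); find('w4',.033,.055,(.437,.151))
E
```

```text
clock: 8.93
ee_pos: [0.4374, 0.1504, 0.199]
tcp_rot: [-0.192, -3.135, 0.001]
contact_force: [0.1, -0.1, -0.2]
width: 1.0
grasp_force: 0.0
[0.43744652 0.15038702 0.1990306 ]
w4 [317. 171.] 1955 z [0.0346 0.0423 0.0448] c [429.6 153. ] sz [ 55.9 112.8] a 82.7
```

```bash
python3 -m jog '[[[0,0.002,0.0016,0.06,0,0,0],[0,0.002,0.0016,0.11,0,0,0],[0,0.002,0.0016,0.15,0,0,0],[0,0.002,0.0016,0.172,0,0,0.3],[0,0.002,0.0016,0.181,0,0,0.3],[0,0.002,0.0016,0.181,0,0,0.3],[0.5,0.002,0.0016,0.181,0,0,0.3],[0.5,0.002,0.0016,0.181,0,0,0.3],[0.5,0.002,0.0016,0.181,0,0,0.3],[0.5,0.002,0.0016,0.181,0,0,0.3],[0.5,0.002,0.0016,0.181,0,0,0.3],[0.5,0.002,0.0016,0.181,0,0,0.3],[0.5,0.002,0.0016,0.181,0,0,0.3]]]'
```

```text
clock: 10.6
ee_pos: [0.4356, 0.153, 0.0195]
tcp_rot: [0.199, 3.134, 0.001]
contact_force: [-1.8, -0.4, 5.2]
width: 0.645
grasp_force: 41.9
```

```bash
python3 -m jog '[[[0.5,0,0,-0.06,0,0,0],[0.5,0,0,-0.12,0,0,0],[0.5,0,0,-0.18,0,0,0],[0.5,0,0,-0.2,0,0,0],[0.5,0,0,-0.2,0,0,0]]]'; python3 -c "
from h import *
go(.626,.0155,.2175,173.0); go(.626,.0155,.2175,-2.3)"
```

```text
clock: 11.22
ee_pos: [0.4353, 0.1529, 0.2193]
tcp_rot: [0.199, 3.133, 0.001]
contact_force: [0.5, -0.4, -2.4]
width: 0.648
grasp_force: 43.9
shift [-0.2065 -0.1122  0.0021] turn [ 0.05  0.11 -0.25] clk 11.22
shift [-0.2065 -0.1122  0.0021] turn [ 1.8000e-01 -7.0000e-02  1.7505e+02] clk 11.22
```

```bash
python3 -m jog '[[[0.5,-0.02,-0.011,0.002,0,0,10],[0.5,-0.04,-0.022,0.002,0,0,20],[0.5,-0.06,-0.033,0.002,0,0,30],[0.5,-0.08,-0.044,0.002,0,0,40],[0.5,-0.1,-0.055,0.002,0,0,50],[0.5,-0.12,-0.066,0.002,0,0,60],[0.5,-0.14,-0.077,0.002,0,0,70],[0.5,-0.16,-0.088,0.002,0,0,80],[0.5,-0.18,-0.099,0.002,0,0,90],[0.5,-0.2,-0.11,0.002,0,0,100],[0.5,-0.2065,-0.1122,0.002,0,0,110],[0.5,-0.2065,-0.1122,0.002,0,0,120],[0.5,-0.2065,-0.1122,0.002,0,0,130],[0.5,-0.2065,-0.1122,0.002,0,0,140],[0.5,-0.2065,-0.1122,0.002,0,0,150],[0.5,-0.2065,-0.1122,0.002,0,0,160],[0.5,-0.2065,-0.1122,0.002,0,0,170],[0.5,-0.2065,-0.1122,0.002,0,0,175],[0.5,-0.2065,-0.1122,0.002,0,0,175],[0.5,-0.2065,-0.1122,0.002,0,0,175]]]'; python3 -c "
from h import *
go(.626,.0155,.0975,-2.3)"
```

```text
clock: 13.72
ee_pos: [0.6253, 0.0154, 0.215]
tcp_rot: [3.141, -0.058, -0.003]
contact_force: [-1.0, 0.4, -1.3]
width: 0.647
grasp_force: 43.8
shift [ 9.000e-04 -1.000e-04  1.175e-01] turn [0.   0.1  0.17] clk 13.72
```

```bash
python3 -m jog '[[[0.5,0.001,0,0.04,0,0,0],[0.5,0.001,0,0.075,0,0,0],[0.5,0.001,0,0.09,0,0,0],[0.5,0.001,0,0.1,0,0,0],[0.5,0.001,0,0.108,0,0,0],[0.5,0.001,0,0.114,0,0,0],[0.5,0.001,0,0.117,0,0,0],[0.5,0.001,0,0.12,0,0,0],[0.5,0.001,0,0.12,0,0,0],[0.5,0.001,0,0.12,0,0,0]]]'
```

```text
clock: 14.98
ee_pos: [0.6267, 0.0154, 0.0965]
tcp_rot: [3.141, -0.062, 0.0]
contact_force: [-0.3, 1.0, -1.5]
width: 0.644
grasp_force: 43.8
```

```bash
python3 -m jog '[[[0.5,0,0,0.002,0,0,0],[0.5,0,0,0.002,0,0,0],[0.5,0,0,0.002,0,0,0]]]'
```

```text
clock: 15.35
ee_pos: [0.6271, 0.0154, 0.0955]
tcp_rot: [3.141, -0.062, 0.003]
contact_force: [-2.1, 0.0, 6.6]
width: 0.649
grasp_force: 44.7
```

Contact came at the expected height (0.0955). Now I'll release and check.

```bash
python3 -m jog '[[[0.2,0,0,0,0,0,0],[0,0,0,0,0,0,0],[0,0,0,0,0,0,0],[0,0,0,0,0,0,0],[0,0,0,-0.03,0,0,0],[0,0,0,-0.08,0,0,0],[0,0,0,-0.13,0,0,0],[0,0,0,-0.16,0,0,0],[0,0,0,-0.16,0,0,0]]]'; python3 - <<'E'
from h import *
print(bot.get_state()['ee_pos'])
snap('wrist','w5'); find('w5',.108,.135,(.626,.0165))
go(.424,-.111,.2,7)
E
```

```text
clock: 16.48
ee_pos: [0.6273, 0.0154, 0.2571]
tcp_rot: [-3.141, 0.062, -0.006]
contact_force: [0.1, -0.1, -0.8]
width: 0.999
grasp_force: 0.0
[0.62727851 0.01540403 0.25712681]
w5 [315. 180.] 2450 z [0.1095 0.1179 0.1207] c [631.3  15.3] sz [ 55.9 113.6] a 87.8
shift [-0.1978  0.1343  0.0547] turn [ 0.   -0.08 -9.25] clk 16.52
```

View pics/w5.png

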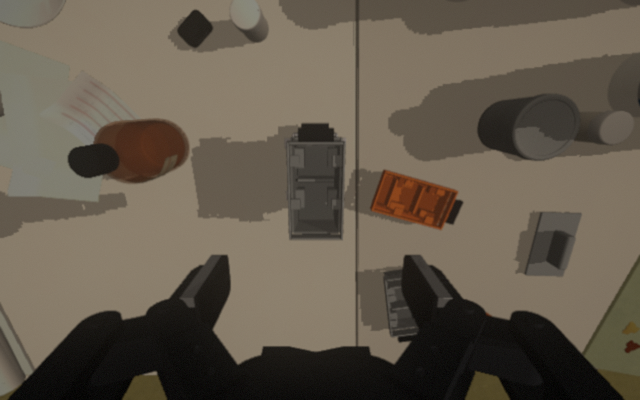

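The medium tray stands at (316,190) with its lip to +x and its rim at z≈0.120. Next is the shallow tray.

```bash
python3 -m jog '[[[0,-0.045,0.03,0,0,0,-2],[0,-0.095,0.064,0.015,0,0,-5],[0,-0.14,0.095,0.03,0,0,-7],[0,-0.18,0.122,0.045,0,0,-9],[0,-0.1978,0.1343,0.055,0,0,-9.2],[0,-0.1978,0.1343,0.055,0,0,-9.2],[0,-0.1978,0.1343,0.055,0,0,-9.2],[0,-0.1978,0.1343,0.055,0,0,-9.2]]]'; python3 - <<'E'
from h import *
print(bot.get_state()['ee_pos'])
snap('wrist','w6'); find('w6',.023,.045,(.424,-.111))
E
```

```text
clock: 17.52
ee_pos: [0.4243, -0.1107, 0.1993]
tcp_rot: [-3.136, -0.191, 0.0]
contact_force: [0.5, 0.0, 0.3]
width: 1.002
grasp_force: 0.0
[ 0.42425762 -0.11065312  0.19926965]
w6 [315. 193.] 1486 z [0.026  0.0312 0.0329] c [ 417.7 -110.5] sz [113.1  55.9] a 7.0
w6 [379. 224.] 148 z [0.0243 0.0305 0.0328] c [ 385.  -188.3] sz [ 4.5 32.3] a 59.9
```

```bash
python3 -m jog '[[[0,-0.0005,-0.001,0.06,0,0,0],[0,-0.0005,-0.001,0.11,0,0,0],[0,-0.0005,-0.001,0.15,0,0,0],[0,-0.0005,-0.001,0.178,0,0,0],[0,-0.0005,-0.001,0.188,0,0,0],[0,-0.0005,-0.001,0.192,0,0,0],[0,-0.0005,-0.001,0.192,0,0,0],[0.5,-0.0005,-0.001,0.192,0,0,0],[0.5,-0.0005,-0.001,0.192,0,0,0],[0.5,-0.0005,-0.001,0.192,0,0,0],[0.5,-0.0005,-0.001,0.192,0,0,0],[0.5,-0.0005,-0.001,0.192,0,0,0],[0.5,-0.0005,-0.001,0.192,0,0,0],[0.5,-0.0005,-0.001,0.192,0,0,0]]]'
```

```text
clock: 19.32
ee_pos: [0.4235, -0.1104, 0.0082]
tcp_rot: [3.135, 0.19, 0.002]
contact_force: [-2.6, -0.8, 6.5]
width: 0.643
grasp_force: 41.5
```

```bash
python3 -m jog '[[[0.5,0,0,-0.06,0,0,0],[0.5,0,0,-0.12,0,0,0],[0.5,0,0,-0.18,0,0,0],[0.5,0,0,-0.22,0,0,0],[0.5,0,0,-0.22,0,0,0]]]'; python3 -c "
from h import *
go(.626,.0155,.2275,-2.3)"
```

```text
clock: 19.95
ee_pos: [0.4239, -0.1104, 0.2308]
tcp_rot: [3.134, 0.19, 0.008]
contact_force: [-0.3, -0.8, -1.1]
width: 0.649
grasp_force: 43.8
shift [ 0.2158 -0.1005  0.0042] turn [ 0.11 -0.29  9.25] clk 19.95
```

```bash
python3 -m jog '[[[0.5,0.035,-0.016,0,0,0,2],[0.5,0.085,-0.04,0,0,0,4],[0.5,0.135,-0.063,0,0,0,6],[0.5,0.18,-0.084,0,0,0,8],[0.5,0.205,-0.096,0,0,0,9.2],[0.5,0.2158,-0.1005,0,0,0,9.2],[0.5,0.2158,-0.1005,0,0,0,9.2],[0.5,0.2158,-0.1005,0,0,0,9.2],[0.5,0.2158,-0.1005,0,0,0,9.2]]]'; python3 -c "
from h import *
go(.626,.0155,.124,-2.3)"
```

```text
clock: 21.08
ee_pos: [0.6246, 0.0152, 0.2277]
tcp_rot: [3.141, -0.063, 0.001]
contact_force: [0.5, -0.3, -1.3]
width: 0.644
grasp_force: 43.7
shift [ 0.0013 -0.0004  0.1037] turn [ 0.   -0.03  0.01] clk 21.07
```

```bash
python3 -m jog '[[[0.5,0.001,0,0.04,0,0,0],[0.5,0.001,0,0.07,0,0,0],[0.5,0.001,0,0.085,0,0,0],[0.5,0.001,0,0.092,0,0,0],[0.5,0.001,0,0.098,0,0,0],[0.5,0.001,0,0.101,0,0,0],[0.5,0.001,0,0.104,0,0,0],[0.5,0.001,0,0.104,0,0,0],[0.5,0.001,0,0.106,0,0,0],[0.5,0.001,0,0.106,0,0,0]]]'
```

```text
clock: 22.32
ee_pos: [0.6265, 0.0157, 0.1222]
tcp_rot: [3.141, -0.062, 0.002]
contact_force: [-1.1, -0.3, 5.1]
width: 0.649
grasp_force: 44.3
```

```bash
python3 -m jog '[[[0.3,0,0,0,0,0,0],[0,0,0,0,0,0,0],[0,0,0,0,0,0,0],[0,0,0,0,0,0,0],[0,0,0,-0.03,0,0,0],[0,0,0,-0.08,0,0,0],[0,0,0,-0.13,0,0,0],[0,0,0,-0.16,0,0,0],[0,0,0,-0.16,0,0,0]]]'; python3 - <<'E'
from h import *
print(bot.get_state()['ee_pos'])
snap('wrist','w7'); find('w7',.134,.16,(.626,.0165))
go(.502,-.322,.2,0)
E
```

```text
clock: 23.45
ee_pos: [0.6267, 0.0157, 0.2842]
tcp_rot: [-3.141, 0.062, -0.006]
contact_force: [0.4, 0.0, 0.4]
width: 1.002
grasp_force: 0.0
[0.62674073 0.01572325 0.28415626]
w7 [316. 199.] 2348 z [0.1353 0.1432 0.1469] c [620.5  16.1] sz [ 55.9 113.5] a 87.8
w7 [315. 162.] 113 z [0.1342 0.1348 0.1355] c [653.9  14.8] sz [36.9  3.3] a 87.5
w7 [315. 197.] 80 z [0.1342 0.1347 0.1354] c [617.   16.3] sz [38.2  2.3] a 87.6
shift [-0.1111  0.3423  0.0819] turn [ 0.   -0.08 -2.25] clk 23.50
```

View pics/w7.png

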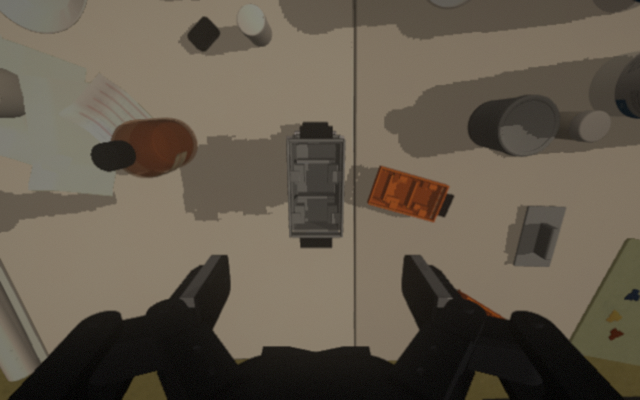

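The shallow tray stands at (316,188) with its lip to -x and its rim at z≈0.146. Last is the lid, at (536,237).

```bash
python3 -m jog '[[[0,-0.015,0.045,0,0,0,-1],[0,-0.032,0.1,0.01,0,0,-2],[0,-0.05,0.155,0.025,0,0,-2.2],[0,-0.068,0.21,0.04,0,0,-2.2],[0,-0.085,0.262,0.055,0,0,-2.2],[0,-0.1,0.31,0.07,0,0,-2.2],[0,-0.1111,0.3423,0.082,0,0,-2.2],[0,-0.1111,0.3423,0.082,0,0,-2.2],[0,-0.1111,0.3423,0.082,0,0,-2.2],[0,-0.1111,0.3423,0.082,0,0,-2.2]]]'; python3 - <<'E'
from h import *
print(bot.get_state()['ee_pos'])
snap('wrist','w8'); find('w8',.026,.045,(.502,-.322)); find('w8',.005,.012,(.502,-.322))
E
```

```text
clock: 24.75
ee_pos: [0.5021, -0.3211, 0.1994]
tcp_rot: [-3.142, -0.0, -0.0]
contact_force: [-0.8, -0.5, 1.2]
width: 0.999
grasp_force: 0.0
[ 0.50209094 -0.32111768  0.19940747]
w8 [317. 181.] 510 z [0.0326 0.0341 0.0352] c [ 503.6 -322.1] sz [12.  50.2] a 86.2
w8 [316. 174.] 3587 z [0.0074 0.0084 0.0094] c [ 503.1 -322. ] sz [ 56.1 101.3] a 86.3
```

View pics/w8.png

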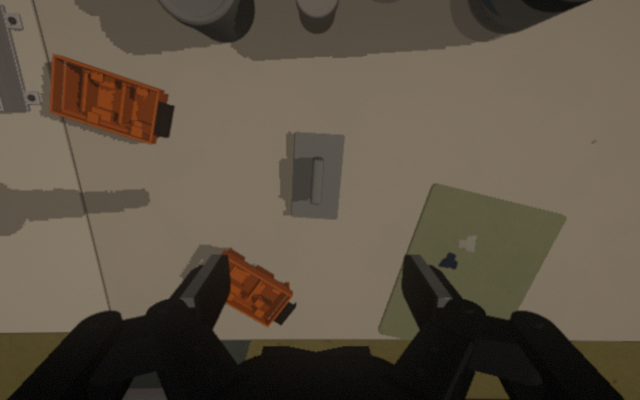

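The lid is at (316,176), long axis about -3.8°, handle free. Grasp it by the handle.

```bash
python3 -m jog '[[[0,0.0012,0.001,0.06,0,0,3.8],[0,0.0012,0.001,0.11,0,0,3.8],[0,0.0012,0.001,0.15,0,0,3.8],[0,0.0012,0.001,0.175,0,0,3.8],[0,0.0012,0.001,0.185,0,0,3.8],[0,0.0012,0.001,0.187,0,0,3.8],[1,0.0012,0.001,0.187,0,0,3.8],[1,0.0012,0.001,0.187,0,0,3.8],[1,0.0012,0.001,0.187,0,0,3.8],[1,0.0012,0.001,0.187,0,0,3.8],[1,0.0012,0.001,0.187,0,0,3.8],[1,0.0012,0.001,0.187,0,0,3.8],[1,0.0012,0.001,0.187,0,0,3.8],[1,0.0012,0.001,0.187,0,0,3.8],[1,0.0012,0.001,0.187,0,0,3.8],[1,0.0012,0.001,0.187,0,0,3.8]]]'
```

```text
clock: 26.8
ee_pos: [0.503, -0.3231, 0.0127]
tcp_rot: [3.139, -0.106, 0.001]
contact_force: [-1.3, -0.6, 5.6]
width: 0.13
grasp_force: 40.4
```

```bash
python3 -m jog '[[[1,0,0,-0.06,0,0,0],[1,0,0,-0.12,0,0,0],[1,0,0,-0.18,0,0,0],[1,0,0,-0.24,0,0,0],[1,0,0,-0.24,0,0,0],[1,0,0,-0.24,0,0,0]]]'; python3 -c "
from h import *
go(.627,.016,.25,-2.3)"
```

```text
clock: 27.55
ee_pos: [0.5027, -0.3228, 0.2513]
tcp_rot: [-3.139, 0.106, 0.001]
contact_force: [-0.3, -0.0, -1.7]
width: 0.133
grasp_force: 39.7
shift [ 0.1013 -0.3464  0.0014] turn [-0.03  0.05 -1.55] clk 27.55
```

```bash
python3 -m jog '[[[1,0.01,-0.035,0,0,0,-0.5],[1,0.026,-0.09,0,0,0,-1],[1,0.042,-0.145,0,0,0,-1.5],[1,0.058,-0.2,0,0,0,-1.5],[1,0.075,-0.255,0,0,0,-1.5],[1,0.09,-0.31,0,0,0,-1.5],[1,0.1013,-0.3464,0,0,0,-1.5],[1,0.1013,-0.3464,0,0,0,-1.5],[1,0.1013,-0.3464,0,0,0,-1.5],[1,0.1013,-0.3464,0,0,0,-1.5],[1,0.1013,-0.3464,0,0,0,-1.5]]]'; python3 -c "
from h import *
go(.6267,.016,.157,-2.3)"
```

```text
clock: 28.92
ee_pos: [0.627, 0.015, 0.2523]
tcp_rot: [3.141, -0.066, -0.0]
contact_force: [0.3, -0.1, 0.1]
width: 0.135
grasp_force: 39.6
shift [-0.0004 -0.001   0.0953] turn [ 0.    0.   -0.12] clk 28.93
```

```bash
python3 -m jog '[[[1,0,-0.001,0.04,0,0,0],[1,0,-0.001,0.07,0,0,0],[1,0,-0.001,0.082,0,0,0],[1,0,-0.001,0.09,0,0,0],[1,0,-0.001,0.094,0,0,0],[1,0,-0.001,0.096,0,0,0],[1,0,-0.001,0.097,0,0,0],[1,0,-0.001,0.097,0,0,0],[1,0,-0.001,0.097,0,0,0]]]'
```

```text
clock: 30.05
ee_pos: [0.6273, 0.0169, 0.1556]
tcp_rot: [3.141, -0.065, 0.0]
contact_force: [0.5, 0.5, -0.1]
width: 0.133
grasp_force: 39.6
```

```bash
python3 -m jog '[[[1,0,0.0005,0.001,0,0,0],[1,0,0.0005,0.0015,0,0,0],[1,0,0.0005,0.0015,0,0,0]]]'
```

```text
clock: 30.42
ee_pos: [0.6275, 0.0164, 0.1547]
tcp_rot: [-3.141, 0.065, -0.002]
contact_force: [-0.8, 0.4, 5.7]
width: 0.132
grasp_force: 40.5
```

```bash
python3 -m jog '[[[0.6,0,0,0,0,0,0],[0.6,0,0,0,0,0,0],[0.6,0,0,0,0,0,0],[0.6,0,0,0,0,0,0],[0.6,0,0,-0.02,0,0,0],[0.4,0,0,-0.07,0,0,0],[0,0,0,-0.12,0,0,0],[0,0,0,-0.16,0,0,0],[0,0,0,-0.16,0,0,0],[0,0,0,-0.16,0,0,0]]]'; python3 - <<'E'
from h import *
print(bot.get_state()['ee_pos'])
snap('wrist','w9'); find('w9',.170,.185,(.626,.0165)); find('w9',.146,.156,(.626,.0165))
p,d,m=snap('side','s9'); cv2.imwrite('pics/s9c.png',cv2.resize(p[110:330,230:480,::-1],None,fx=2.6,fy=2.6))
E
```

```text
clock: 31.68
ee_pos: [0.6271, 0.0163, 0.3141]
tcp_rot: [-3.141, 0.065, -0.0]
contact_force: [-0.5, -0.2, -1.3]
width: 1.0
grasp_force: 0.0
[0.62710907 0.01634837 0.31413229]
w9 [316. 189.] 581 z [0.1749 0.1763 0.1773] c [627.6  16.5] sz [11.2 49.4] a 87.9
w9 [316. 180.] 4198 z [0.1496 0.1505 0.1515] c [625.   16.4] sz [ 56.8 105.1] a 87.6
```

View pics/s9c.png

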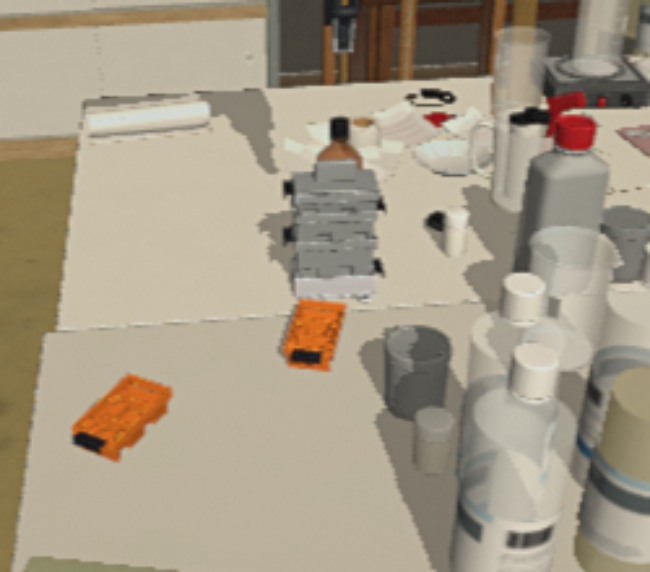

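The stack at crop (335,235) is straight and the lips alternate. The handle top is at 0.176 and the plate at 0.150, both as expected. Bottle, tub and pot are still standing.

```bash
python3 -c "
from station import bot
print(bot.sign_off())"
```

```text
the job is handed in; nothing more can be done
None
```

The stack is packed and handed in at about 32 s: deep, medium and shallow trays on the base with alternating lips, lid on top, all at the expected heights in the camera checks, and bottle, tub and pot still standing; the sign-off gave no verdict.

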